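# Put the sockets and extension bar back in the tool tray

### The job

Tidy the tool trolley: lift the six-sided extension bar over the red tray's front lip and drop it so that it lies along the open channel behind it, and stand each of the three plain round sockets upright in the foam recess of its size, smallest in the smallest and largest in the largest. Leave the six-sided coupling nut and the flanged bush standing where they are.

Things in the scene. Friction and masses are not known exactly. Their poses are not given: they have to be found in the camera images.
- socket_small: The small socket: loose plain round steel cylinder, 24 mm in diameter and 64 mm tall, standing upright, black six-sided mouth on top. Origin: centre of its underside; z up along its axis.
- foam_small: Fixed grey foam block in the back row of the tray, 80 x 80 x 20 mm, with one round blue-floored recess 40 mm in diameter and 12 mm deep in the middle of its top: the recess for the small socket. Origin: centre of the block's underside, which lies on the tray's floor; the recess floor is 8 mm above the origin, the block's top 20 mm. Axes as the tray's. Which block stands left, middle or right varies.
- socket_medium: The medium socket: loose plain round steel cylinder, 34 mm in diameter and 60 mm tall, standing upright, black six-sided mouth on top. Origin: centre of its underside; z up along its axis.
- foam_medium: Fixed grey foam block in the back row of the tray, 80 x 80 x 20 mm, with one round blue-floored recess 50 mm in diameter and 12 mm deep in the middle of its top: the recess for the medium socket. Origin: centre of the block's underside, which lies on the tray's floor; the recess floor is 8 mm above the origin, the block's top 20 mm. Axes as the tray's. Which block stands left, middle or right varies.
- socket_large: The large socket: loose plain round steel cylinder, 44 mm in diameter and 60 mm tall, standing upright, black six-sided mouth on top. Origin: centre of its underside; z up along its axis.
- foam_large: Fixed grey foam block in the back row of the tray, 80 x 80 x 20 mm, with one round blue-floored recess 60 mm in diameter and 12 mm deep in the middle of its top: the recess for the large socket. Origin: centre of the block's underside, which lies on the tray's floor; the recess floor is 8 mm above the origin, the block's top 20 mm. Axes as the tray's. Which block stands left, middle or right varies.
- bar: The extension bar: loose steel bar lying flat, six-sided, 14 mm across flats (16 mm across corners), 120 mm long, with a 10 mm long square end. Origin: on its axis at mid-length, 7 mm above what it lies on; x along the bar (towards the square end); y and z across it, turning with it as it rolls. Either way round will do.
- tray: Fixed open red tray, 152 mm (x) by 262 mm (y), floor 5 mm thick, rim 28 mm high and 5 mm thick. Origin: centre of underside; x to its back, y along it, z up. Foam blocks fill the back, side by side. In front of them, behind the front rim (the lip, on the -x side), is the open channel, 61 x 252 mm, its middle at x = -40 mm, y = 0. Wide-open fingers do not fit in it: let the bar go just above the rim.
- coupling_nut: Look-alike, to be left: loose six-sided steel coupling nut standing upright, 36 mm across flats, 56 mm tall, round black hole on top. Origin: centre of its underside.
- flanged_bush: Look-alike, to be left: loose steel bush standing on a wide round flange 52 mm in diameter and 8 mm thick, its sleeve 32 mm in diameter, 56 mm tall in all, round black hole on top. Origin: centre of its underside.
Things that resemble listed ones, but are neither listed nor needed, are in the scene too. What is shaped like the socket_large but blue or turquoise is not meant.

How it is judged:
By the outcome, as a careful person would: the job done as asked, in the order asked, and still so for the second after the job is handed in, with the robot touching nothing.
It also fails if it takes over 99 s, if anything falls off the work surface, if the arm or the gripper's body presses on something with over 40 N, if the wrist force passes 120 N, or if a joint passes its speed limit or range.

### The arm

A 6-joint arm with a two-finger parallel gripper is mounted at the origin on the work surface. World frame = base frame: x ahead of the robot, y to its left, z up, the work surface at z = 0. Lengths are in mm, angles in rad, forces in N, time in s.
With the tool pointing down it reaches from about 350 to 775 mm from the base axis. Payload 7.3 kg.
Tool frame: the origin (TCP) lies midway between the tips of the shut fingers; the grasp point (between the pads) lies 19 mm behind it; x points along the fingers, y is the direction in which the jaws open and shut, and the axes are right-handed (so a half turn about x gives the same grasp; the last joint's range is limited). The gripper opens to 92 mm and grips with 3 to 60 N. Pads are 19 mm wide; open, the fingers measure 130 mm over their backs; the gripper's body (75 mm by 190 mm) begins 47 mm behind the grasp point.
Start: joints at [-1.281, 0.342, 1.524, -0, 1.275, -0.146], TCP at [221.645, -475.939, 226.741] pointing down, gripper open.
Joint ranges: [-2.53, 2.53], [-0.77, 2.02], [0.04, 2.7], [-1, 4.14], [0.28, 2.66], [-3.11, 3.11]. Speed limits (rad/s): [2.57, 2.57, 3.14, 3.14, 3.14, 3.14].

### API

Orientations are given as [roll, pitch, yaw] about the fixed x, y, z axes, in that order (R = Rz(yaw) Ry(pitch) Rx(roll)).
In Python, from plant import get_obs, capture, close_job gives the robot as it stands. The module is installed in compiled form; this text tells all that it offers.
- The arm moves only by the tool send_rows, never from a script. Its argument "moves" is a list of rows, each a list of 4 numbers: the shift along the tool's x, y, z in mm, then the turn about the tool's x in degrees. In form: [[tx, ty, tz, yaw], ...]. A call has 1 to 8 rows; each row shifts and turns the commanded pose from where the row before left it, along the tool's axes as they then stand; what a row does not reach is not made up. A row lasts 1/8 s, in which the tool goes at most 62.5 mm and 10.7 degrees, less where a joint would pass 70% of its speed; a pose out of reach is approached as far as the arm can. A call with a gripper value outside its range is refused whole. "hand" is the opening, from 0 (shut) to 1 (fully open), set as the call begins (left out, the last holds). The fingers move at their own pace and stop on an object; the grip force is fixed at half the most. Time passes only in rows, so rows that do not move let the fingers close. It gives the time, the measured TCP pose, the force and the opening at its end, in the units of the state.
- get_obs(): the state, without advancing time (a new reading comes with each control period).
- capture(name): name is "side" or "top"; returns a dict with "image" (420x560x3 uint8, red, green, blue), "K" (3x3 intrinsics, pixels), "dist" ([k1, k2, p1, p2, k3] as OpenCV has them; the pictures are not rectified), "position" and "attitude" of the camera in the world. Camera axes: x right, y down, z forward; pixel columns grow to the right and rows downward; lengths in mm; the calibration is good to about 2 mm. A picture is of the moment at which its call begins. There is no depth.
- close_job(): hands the job in, once; it reports no verdict.
The state is a dict: "time": time; "joint_positions": joint angles; "dq": joint speeds; "tau": joint torques, N m; "tool_pos": TCP position; "tcp_rot": TCP orientation; "contact_force": force on the tool from outside, world axes, zero at the start; "moment": the same for the moment, N m; "grip_width": finger opening in mm.
Only numpy, scipy, OpenCV 4.12 (cv2) and the standard library are available. Lean on these libraries where they do the work, as an engineer would, in place of code of your own. Each camera call takes 0.05 s, during which the arm holds its last target. There are 200 camera calls.

## Working session

There is one attempt and no reset: what is moved stays moved. The work goes in short steps, Python scripts to look and compute and a tool call to move; the robot and the scene stay as the last step left them, time stands still between calls to the robot, and variables do not carry over. Pictures are saved under pics/ and viewed, about 12 in all and at most 16, crops included, and the job is handed in when it is done.

Besides the shell and the picture viewer there is one more tool, called after "Call:" as name(argument=value, ...), one argument or row to a line, values as JSON. send_rows: Moves the arm, as the interface text tells. Its arguments: {"type":"object","properties":{"moves":{"type":"array","items":{"type":"array","items":{"type":"number"}}},"hand":{"type":"number"}},"required":["moves"]}

```bash
mkdir -p pics; cat > h.py <<'E'
import numpy as np, cv2
from plant import get_obs, capture, close_job
from scipy.spatial.transform import Rotation as R
def snap(n,f):
    c=capture(n); cv2.imwrite(f'pics/{f}.png',c['image'][:,:,::-1]); 
    np.savez(f'pics/{f}.npz',**{k:np.array(v) for k,v in c.items()}); return c
def load(f): return dict(np.load(f'pics/{f}.npz'))
def rot(c):
    a=np.array(c['attitude'],float)
    return a if a.shape==(3,3) else R.from_euler('xyz',a).as_matrix()
def ray(c,px,z):
    p=cv2.undistortPoints(np.array(px,float).reshape(-1,1,2),c['K'],c['dist']).reshape(-1,2)
    d=np.c_[p,np.ones(len(p))]@rot(c).T; o=np.array(c['position'],float)
    return o+d*((z-o[2])/d[:,2])[:,None]
def proj(c,P):
    r=rot(c).T; return cv2.projectPoints(np.array(P,float).reshape(-1,1,3),cv2.Rodrigues(r)[0],-r@np.array(c['position'],float),c['K'],c['dist'])[0].reshape(-1,2)
E
python3 - <<'E'
from h import *
for n in('top','side'):
    c=snap(n,n+'0'); print(n,c['position'],c['attitude'],c['K'])
o=get_obs(); print(o)
E
```

```text
top [397.41041691  -3.74967438 849.59804688] [-3.00289956  0.01785679 -1.54880739] [[381.28008203   0.         281.26448697]
 [  0.         381.28008203 206.81030049]
 [  0.           0.           1.        ]]
side [-217.4902495   732.89594137  632.6579585 ] [-2.09439996  0.00793241 -2.36480433] [[528.92896648   0.         281.67531081]
 [  0.         528.92896648 213.98861406]
 [  0.           0.           1.        ]]
{'time': 0.1, 'joint_positions': array([-1.28102887e+00,  3.42699044e-01,  1.52490874e+00, -8.26768957e-06,
        1.27540792e+00, -1.46014198e-01]), 'dq': array([-0.00046312, -0.00314409, -0.00234179, -0.00077391,  0.00081581,
        0.00097306]), 'tau': array([ 2.14618260e-03, -4.32002556e+01, -2.44694817e+01,  7.18892715e-02,
        5.26707165e-02, -5.53426821e-05]), 'tool_pos': array([ 221.51963495, -475.57963175,  226.09503981]), 'tcp_rot': array([-1.71125478,  1.56937326,  1.86612193]), 'contact_force': array([ 0.11429086,  0.47204685, -0.61001098]), 'moment': array([ 0.01389712, -0.02260939, -0.05978028]), 'grip_width': 91.82908296272339}
```

View pics/top0.png

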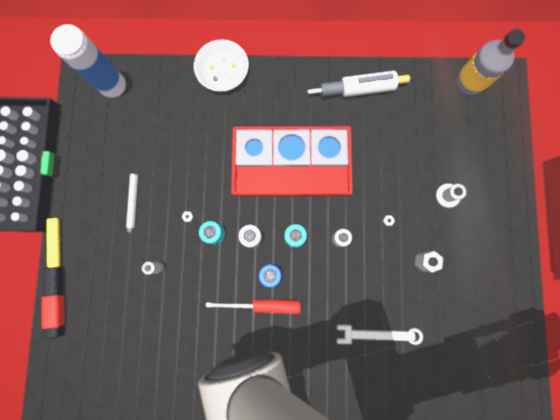

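View pics/side0.png

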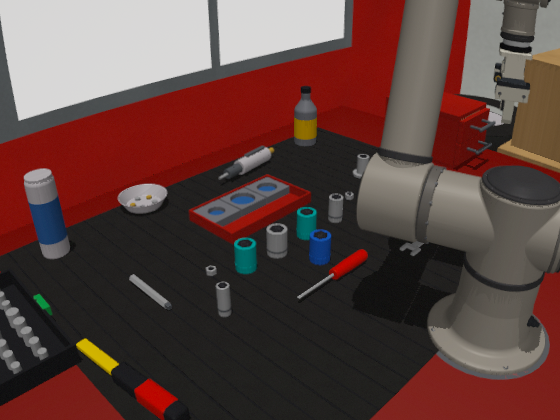

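Top view shows the following:
- **Sockets:** white-steel ones at (152,268) narrow, (250,236) widest and (342,237) mid.
- **Bar:** at (132,202), square end at the bottom.
- **Tray:** recesses at (254,147) small, (291,147) large and (329,147) medium.
- **Could be mistaken for sockets:** turquoise (211,233) and (295,236), blue (270,276), coupling nut (430,262), bush (452,194), and tiny nuts (187,216) and (389,220).
- **Could be mistaken for the bar:** screwdriver (253,306), wrench (380,336), grey tester (360,85).

I'll check these in a close crop.

```bash
python3 - <<'E'
from h import *
t=load('top0');im=t['image'][:,:,::-1]
def up(x0,y0,w,h,s): return cv2.resize(im[y0:y0+h,x0:x0+w],(w*s,h*s),interpolation=cv2.INTER_CUBIC)
a=up(110,165,100,116,4); b=up(225,205,140,58,2*1); 
b1=up(225,212,50,50,4); b2=up(320,212,50,50,4); c=up(228,122,128,80,3)
can=np.zeros((464,800,3),np.uint8); can[:464,:400]=a; can[:200,400:600]=b1; can[:200,600:]=b2; can[210:450,400:784]=c
cv2.imwrite('pics/crop1.png',can)
hsv=cv2.cvtColor(np.ascontiguousarray(im),cv2.COLOR_BGR2HSV)
# recesses
m=cv2.inRange(hsv,(95,100,80),(120,255,255)); 
cs,_=cv2.findContours(m[125:170,230:360],cv2.RETR_EXTERNAL,cv2.CHAIN_APPROX_NONE)
for k in cs:
    if cv2.contourArea(k)>60:
        e=cv2.fitEllipse(k); p=np.array(e[0])+[230,125]; print('rec',p,e[1],ray(t,p,13)[0])
# grey bright
m=cv2.inRange(hsv,(0,0,90),(180,60,255)); cv2.imwrite('pics/m.png',m)
cs,_=cv2.findContours(m[170:290,110:480],cv2.RETR_EXTERNAL,cv2.CHAIN_APPROX_NONE)
for k in cs:
    if cv2.contourArea(k)>30:
        r=cv2.minAreaRect(k); p=np.array(r[0])+[110,170]; print('grey',p.round(1),np.round(r[1],1),round(r[2]),cv2.contourArea(k),ray(t,p,60)[0].round(),ray(t,p,7)[0].round())
m=cv2.inRange(hsv,(0,150,60),(8,255,255))
cs,_=cv2.findContours(m[120:205,225:365],cv2.RETR_EXTERNAL,cv2.CHAIN_APPROX_NONE)
k=max(cs,key=cv2.contourArea);r=cv2.minAreaRect(k);b=cv2.boxPoints(r)+[225,120];print('tray',b,ray(t,b,28).round(1))
E
```

```text
rec [253.6061058  147.18859482] (14.730765342712402, 15.76849365234375) [649.09822434  79.46965407  13.        ]
rec [328.80822754 146.99088097] (19.010900497436523, 20.561767578125) [652.36437793 -90.64947721  13.        ]
rec [291.10763168 147.19093132] (23.312240600585938, 24.751548767089844) [650.51031336  -5.52804789  13.        ]
grey [269.5 275.5] [11. 11.] 90 92.0 [365.  34.  60.] [363.  36.   7.]
grey [154.8 272.9] [31.8 23.7] 29 291.0 [365. 269.  60.] [363. 287.   7.]
grey [428.5 261.5] [23. 29.] 90 523.0 [ 401. -289.   60.] [ 401. -308.    7.]
grey [290.5 267.5] [ 3. 43.] 0 87.5 [382.  -9.  60.] [381.  -9.   7.]
grey [217.4 264.9] [ 5.8 48.3] 4 102.0 [384. 141.  60.] [384. 151.   7.]
grey [200.5 263.5] [ 4.1 51. ] 1 83.0 [386. 176.  60.] [386. 188.   7.]
grey [295. 235.] [12. 10.] 90 90.0 [449. -17.  60.] [452. -18.   7.]
grey [209.5 231.5] [11. 11.] 90 91.0 [453. 161.  60.] [456. 172.   7.]
grey [388.  237.5] [47. 14.] 90 167.0 [ 448. -208.   60.] [ 451. -222.    7.]
grey [327.5 243. ] [92.  3.] 90 159.5 [434. -84.  60.] [436. -89.   7.]
grey [273.6 230. ] [ 3.3 66.1] 2 1
[... 310 characters left out ...]
  60.] [434.  85.   7.]
grey [364.  236.5] [  2. 105.] 0 130.0 [ 449. -159.   60.] [ 452. -169.    7.]
grey [186.7 235.5] [ 12.1 107.1] 1 239.0 [443. 208.  60.] [446. 222.   7.]
grey [167.3 217. ] [ 2.6 88.2] 4 96.5 [481. 251.  60.] [487. 268.   7.]
grey [131.1 204.9] [10.3 64.3] 4 534.0 [505. 329.  60.] [513. 351.   7.]
grey [203.5 197. ] [ 4.1 52.1] 1 61.0 [525. 177.  60.] [534. 189.   7.]
grey [457.  215.5] [91. 44.] 90 2247.5 [ 496. -350.   60.] [ 503. -373.    7.]
grey [221.3 197.4] [ 4.4 55. ] 5 90.0 [525. 139.  60.] [533. 149.   7.]
tray [[232. 126.]
 [351. 126.]
 [351. 195.]
 [232. 195.]] [[ 692.8  128.1   28. ]
 [ 696.9 -138.2   28. ]
 [ 540.7 -137.8   28. ]
 [ 535.8  121.9   28. ]]
```

View pics/crop1.png

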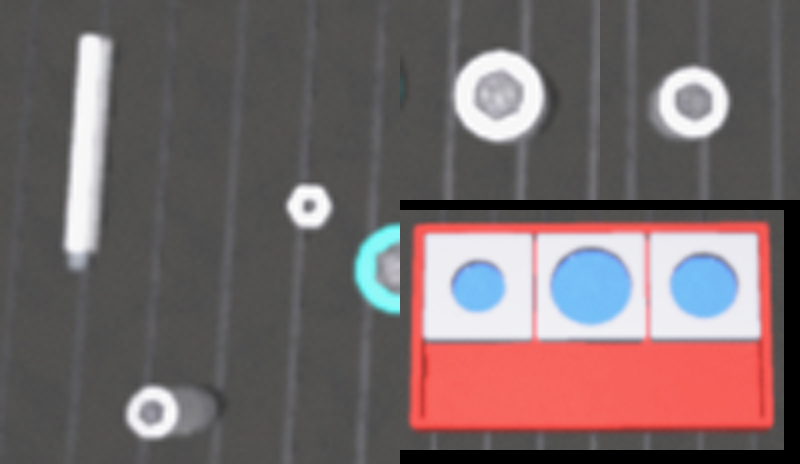

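Crop: the small socket's top is at about (148,268), the large at (250,236) and the medium at (342,237), all with plain round white rims. The bar lies at (132,201), and the recesses from left to right are small, large, medium. Next I refine the positions and cross-check them with the side view.

```bash
python3 - <<'E'
from h import *
t=load('top0');im=np.ascontiguousarray(t['image'][:,:,::-1]);s=load('side0')
hsv=cv2.cvtColor(im,cv2.COLOR_BGR2HSV)
m=cv2.inRange(hsv,(0,0,165),(180,70,255))
cs,_=cv2.findContours(m,cv2.RETR_EXTERNAL,cv2.CHAIN_APPROX_NONE)
P=[]
for n,x,y,z in(('S',148,268,64),('L',250,236,60),('M',342,237,60),('nut',432,262,56),('bush',458,191,56),('bar',132,200,9),('n1',187,216,10),('n2',389,220,10)):
    k=min((k for k in cs if cv2.contourArea(k)>20),key=lambda k:np.hypot(*(np.array(cv2.minAreaRect(k)[0])-[x,y])))
    c,r=cv2.minEnclosingCircle(k); q=np.array(cv2.minAreaRect(k)[0]); w=ray(t,q,z)[0]
    print(n,np.array(c).round(1),q.round(1),'r',round(r,1),'mm dia',2*r*(849-z)/381,w.round(1),'side px',proj(s,w).round(1), np.hypot(*w[:2]))
    if n=='bar':
        b=cv2.boxPoints(cv2.minAreaRect(k)); print(b.round(1),ray(t,b,9).round(1)); vx=cv2.fitLine(k,2,0,.01,.01).ravel();print(ray(t,[vx[2:]-vx[:2]*25,vx[2:]+vx[:2]*25],9).round(1))
# recesses in side, blocks
for px,z in(((253.6,147.2),13),((291.1,147.2),13),((328.8,147),13)):
    w=ray(t,px,z)[0];print('rec',w.round(1),'side',proj(s,w).round(1))
hs=cv2.cvtColor(np.ascontiguousarray(s['image'][:,:,::-1]),cv2.COLOR_BGR2HSV)
mb=cv2.inRange(hs,(95,90,50),(120,255,255))
cs,_=cv2.findContours(mb[170:225,195:300],cv2.RETR_EXTERNAL,cv2.CHAIN_APPROX_NONE)
for k in cs:
    if cv2.contourArea(k)>30:print('side rec',np.array(cv2.minAreaRect(k)[0])+[195,170])
E
python3 - <<'E'
import cv2
i=cv2.imread('pics/side0.png')[170:320,120:380]
cv2.imwrite('pics/crop2.png',cv2.resize(i,None,fx=3,fy=3,interpolation=2))
E
```

```text
S [147.7 267.6] [148. 268.] r 6.5 mm dia 26.66259624200856 [375.2 282.3  64. ] side px [[223.4 285.1]] 469.5373300880064
L [249.2 235.5] [249.  235.5] r 11.2 mm dia 46.493150485782174 [446.   78.3  60. ] side px [[276.9 228.5]] 452.81209867782457
M [342.6 237.2] [342.5 237.5] r 8.9 mm dia 36.915145738857 [ 445.9 -114.9   60. ] side px [[336.4 196.7]] 460.4657348542019
nut [432.5 261. ] [432.5 261. ] r 11.0 mm dia 45.83772048549702 [ 402.2 -298.5   56. ] side px [[396.6 178.8]] 500.8327335910029
bush [450.5 193. ] [450.5 195.5] r 15.0 mm dia 62.614567949390164 [ 538.6 -340.1   56. ] side px [[362.7 158.2]] 637.0248795023726
bar [131.5 202.5] [131.2 202.5] r 28.6 mm dia 126.15229809378076 [517.6 350.4   9. ] side px [[150.5 291.2]] 625.0769610571026
[[125.3 230.7]
 [129.6 173.7]
 [137.2 174.2]
 [132.9 231.3]] [[454.1 358.8   9. ]
 [583.5 359.2   9. ]
 [582.5 341.7   9. ]
 [453.2 341.6   9. ]]
[[464.2 350.3   9. ]
 [577.4 350.6   9. ]]
n1 [187. 216.] [187. 216.] r 5.4 mm dia 23.717780728978436 [489.5 223.1  10. ] side px [[211.  269.1]] 537.966940392117
n2 [388.5 220. ] [388.8 219.8] r 5.5 mm dia 24.433532026496145 [ 490.1 -223.3   10. ] side px [[349.2 193.8]] 538.6055025163402
rec [649.1  79.5  13. ] side [[215.8 214.4]]
rec [650.5  -5.5  13. ] side [[242.3 201.6]]
rec [652.3 -90.6  13. ] side [[266.7 189.8]]
side rec [216. 212.]
side rec [242.  199.5]
side rec [266.5 188. ]
```

View pics/crop2.png

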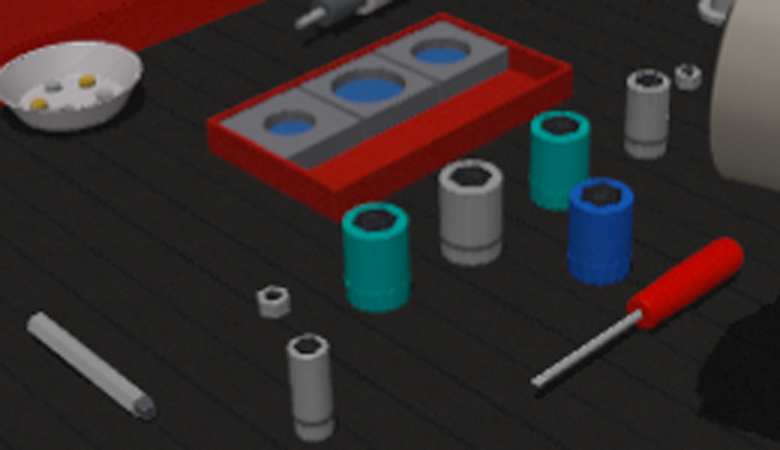

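All objects agree between views within about 1 px: S (375,282), L (446,78), M (446,-115), bar (517,350) along x. Recesses, corrected for the hidden near wall: S (647,79.5), L (649,-5.5), M (650.5,-90.5). Channel middle: (578,-6).

```bash
cat > go.py <<'E'
import sys; from h import *
# usage: go.py x y z  -> shift left in tool axes as they now stand
o=get_obs(); M=R.from_euler('xyz',o['tcp_rot']).as_matrix(); p=o['tool_pos']
ang=np.degrees(np.arctan2(M[1,1],M[0,1]))
print('t',round(o['time'],2),'tcp',p.round(1),'jaw angle',ang.round(2),'tilt',np.degrees(np.arccos(-M[2,0])).round(2),'j1,j6',o['joint_positions'][[0,5]].round(2),'F',np.round(o['contact_force'],1),'w',round(o['grip_width'],1))
print('tool y,z in world',M[:,1].round(3),M[:,2].round(3))
a=list(map(float,sys.argv[1:]))
for i in range(0,len(a),3): 
    print(a[i:i+3],'shift',(M.T@(np.array(a[i:i+3])-p)).round(1)); p=np.array(a[i:i+3])
E
python3 go.py 450 -100 226 517 350 200
```

```text
t 0.1 tcp [ 221.5 -475.6  226.1] jaw angle -65.03 tilt 0.08 j1,j6 [-1.28 -0.15] F [ 0.1  0.5 -0.6] w 91.8
tool y,z in world [ 0.422 -0.907 -0.001] [-0.907 -0.422 -0.   ]
[450.0, -100.0, 226.0] shift [   0.5 -244.  -365.7]
[517.0, 350.0, 200.0] shift [  26.6 -379.6 -250.7]
```

Call:
send_rows(
  moves=[
    [0,0,0,8.3],
    [0,0,0,8.3],
    [0,0,0,8.4],
    [0,-50,-40,0],
    [0,-50,-40,0],
    [0,-50,-40,0],
    [0,-50,-40,0],
    [0,-50,-30,0],
  ],
  hand=1,
)

```text
time: 1.1
tool_pos: [409.0, -229.0, 226.5]
tcp_rot: [-1.393, 1.571, 1.749]
contact_force: [-0.1, -0.8, 0.2]
grip_width: 92.1
```

```bash
python3 go.py 517 350 120 517 350 2
```

```text
t 1.1 tcp [ 409.  -229.   226.5] jaw angle -90.02 tilt 0.01 j1,j6 [-0.67  0.9 ] F [-0.1 -0.8  0.2] w 92.1
tool y,z in world [-0. -1. -0.] [-1.  0.  0.]
[517.0, 350.0, 120.0] shift [ 106.6 -579.  -107.8]
[517.0, 350.0, 2.0] shift [118.   0.  -0.]
```

Call:
send_rows(
  moves=[
    [0,-57,-13,0],
    [0,-57,-13,0],
    [0,-57,-13,0],
    [0,-57,-13,0],
    [0,-57,-13,0],
    [0,-57,-13,0],
    [20,-57,-13,0],
    [20,-57,-13,0],
  ],
)

```text
time: 2.1
tool_pos: [512.3, 227.1, 186.1]
tcp_rot: [2.74, 1.57, -0.402]
contact_force: [1.1, -1.0, 0.6]
grip_width: 91.8
```

Call:
send_rows(
  moves=[
    [20,-60,-1,0],
    [20,-50,0,0],
    [20,-10,0,0],
    [0,0,0,0],
    [0,0,0,0],
  ],
)

```text
time: 2.72
tool_pos: [513.8, 343.1, 127.5]
tcp_rot: [2.652, 1.57, -0.492]
contact_force: [-0.1, -0.5, 0.2]
grip_width: 91.8
```

```bash
python3 go.py 517 350 50 517 350 2; python3 -c "
from h import *
snap('top','top1')
i=cv2.imread('pics/top1.png')[130:290,60:260]; cv2.imwrite('pics/crop3.png',cv2.resize(i,None,fx=3,fy=3))"
```

```text
t 2.73 tcp [513.8 343.1 127.5] jaw angle -90.11 tilt 0.03 j1,j6 [0.47 2.04] F [-0.1 -0.5  0.2] w 91.8
tool y,z in world [-0.002 -1.     0.   ] [-1.     0.002 -0.001]
[517.0, 350.0, 50.0] shift [77.5 -6.9 -3.1]
[517.0, 350.0, 2.0] shift [48. -0.  0.]
```

View pics/crop3.png

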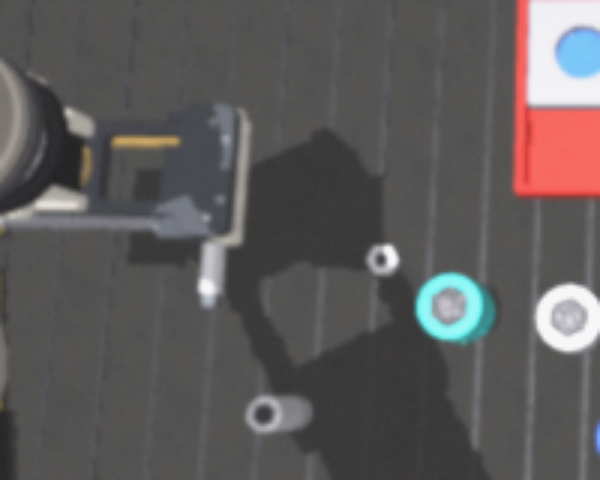

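The picture shows the gripper over the bar with its square end visible at crop (207,297). The jaws straddle the bar, so I descend.

Call:
send_rows(
  moves=[
    [40,-7,-3,0],
    [37,0,0,0],
    [24,0,0,0],
    [16,0,0,0],
    [6,0,0,0],
    [0,0,0,0],
  ],
)

```text
time: 3.52
tool_pos: [516.8, 351.3, 4.5]
tcp_rot: [-2.795, 1.57, 0.346]
contact_force: [0.0, -0.2, 0.4]
grip_width: 92.0
```

```bash
python3 go.py 517 350 3
```

```text
t 3.52 tcp [516.8 351.3   4.5] jaw angle -90.05 tilt 0.05 j1,j6 [0.47 2.05] F [ 0.  -0.2  0.4] w 92.0
tool y,z in world [-0.001 -1.    -0.   ] [-1.     0.001 -0.001]
[517.0, 350.0, 3.0] shift [ 1.5  1.3 -0.2]
```

Call:
send_rows(
  moves=[
    [1.5,1,0,0],
    [0,0,0,0],
    [0,0,0,0],
    [0,0,0,0],
    [0,0,0,0],
    [0,0,0,0],
    [0,0,0,0],
    [0,0,0,0],
  ],
  hand=0,
)

```text
time: 4.53
tool_pos: [516.3, 350.4, 2.4]
tcp_rot: [1.766, 1.571, -1.376]
contact_force: [-0.9, 0.4, 0.7]
grip_width: 16.3
```

Call:
send_rows(
  moves=[
    [-20,0,0,0],
    [-40,0,0,0],
    [-40,0,0,0],
    [-20,0,0,-10],
    [0,0,0,-10],
    [0,0,0,-10],
    [0,0,0,-10],
    [0,0,0,-10],
  ],
)

```text
time: 5.52
tool_pos: [516.0, 350.3, 122.1]
tcp_rot: [-0.269, 1.57, -2.533]
contact_force: [0.6, -1.0, -2.1]
grip_width: 14.3
```

Call:
send_rows(
  moves=[
    [0,0,0,-10],
    [0,0,0,-10],
    [0,0,0,-10],
    [0,0,0,-10],
    [0,0,0,0],
    [0,0,0,0],
  ],
)

```text
time: 6.28
tool_pos: [516.2, 350.3, 122.3]
tcp_rot: [-0.756, 1.57, -2.331]
contact_force: [0.1, -0.4, -2.1]
grip_width: 14.8
```

```bash
python3 go.py 578 -6 110 578 -6 34
```

```text
t 6.28 tcp [516.2 350.3 122.3] jaw angle -0.23 tilt 0.02 j1,j6 [0.47 0.48] F [ 0.1 -0.4 -2.1] w 14.8
tool y,z in world [ 1.    -0.004 -0.   ] [-0.004 -1.     0.   ]
[578.0, -6.0, 110.0] shift [ 12.3  63.2 356.1]
[578.0, -6.0, 34.0] shift [76.  0. -0.]
```

Call:
send_rows(
  moves=[
    [0,7,30,0],
    [0,8,50,0],
    [0,8,50,0],
    [0,8,50,0],
    [0,8,50,0],
    [0,8,50,0],
    [0,8,50,0],
    [0,8,26,-1],
  ],
)

```text
time: 7.28
tool_pos: [579.2, -8.3, 122.6]
tcp_rot: [0.451, 1.57, -1.107]
contact_force: [0.8, 0.3, -1.0]
grip_width: 14.5
```

Call:
send_rows(
  moves=[
    [0,0,0,0],
    [0,0,0,0],
    [0,0,0,0],
  ],
)

```text
time: 7.65
tool_pos: [578.8, -4.4, 122.5]
tcp_rot: [-2.106, 1.571, 2.624]
contact_force: [0.4, 1.1, -1.7]
grip_width: 14.4
```

```bash
python3 go.py 578 -6 60 578 -6 34; python3 -c "
from h import *
snap('side','side1')
i=cv2.imread('pics/side1.png')[100:300,130:380]; cv2.imwrite('pics/crop4.png',cv2.resize(i,None,fx=3,fy=3))"
```

```text
t 7.65 tcp [578.8  -4.4 122.5] jaw angle 1.01 tilt 0.02 j1,j6 [-0.14 -0.16] F [ 0.4  1.1 -1.7] w 14.4
tool y,z in world [ 1.     0.018 -0.   ] [ 0.018 -1.    -0.   ]
[578.0, -6.0, 60.0] shift [62.5 -0.8  1.6]
[578.0, -6.0, 34.0] shift [26.  0.  0.]
```

View pics/crop4.png

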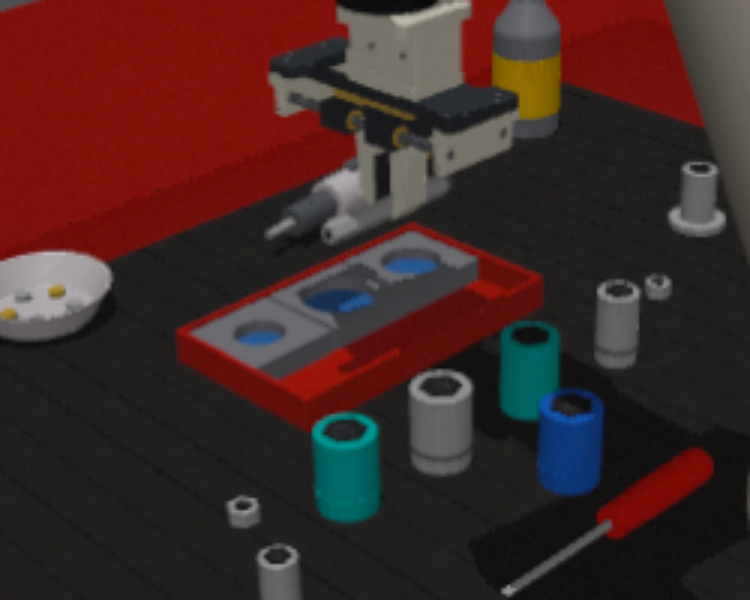

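The bar hangs level, along the tray, at crop (390,215). I descend and release just above the rim.

Call:
send_rows(
  moves=[
    [30,-0.8,1.6,0],
    [30,0,0,0],
    [20,0,0,0],
    [9,0,0,0],
    [0,0,0,0],
    [0,0,0,0],
  ],
)

```text
time: 8.45
tool_pos: [578.9, -7.1, 34.4]
tcp_rot: [1.372, 1.569, -0.181]
contact_force: [0.3, 0.4, -1.0]
grip_width: 14.3
```

Call:
send_rows(
  moves=[
    [0,0,0,0],
    [0,0,0,0],
    [0,0,0,0],
    [0,0,0,0],
    [-30,0,0,0],
    [-50,0,0,0],
    [-50,0,0,0],
  ],
  hand=0.5,
)

```text
time: 9.32
tool_pos: [578.0, -7.2, 164.6]
tcp_rot: [-1.589, 1.57, 3.14]
contact_force: [0.2, -0.3, 0.1]
grip_width: 46.0
```

```bash
python3 go.py 375 282 170 375 282 90 375 282 26
```

```text
t 9.32 tcp [578.   -7.2 164.6] jaw angle 0.97 tilt 0.04 j1,j6 [-0.15 -0.16] F [ 0.2 -0.3  0.1] w 46.0
tool y,z in world [ 1.     0.017 -0.001] [ 0.017 -1.    -0.   ]
[375.0, 282.0, 170.0] shift [  -5.2 -198.1 -292.6]
[375.0, 282.0, 90.0] shift [80.   0.1  0. ]
[375.0, 282.0, 26.0] shift [64.  0.  0.]
```

Call:
send_rows(
  moves=[
    [-10,-20,-30,0],
    [0,-33,-48,0],
    [0,-33,-48,0],
    [0,-33,-48,0],
    [0,-33,-48,0],
    [0,-33,-48,0],
    [0,-13,-22,0],
    [0,0,0,0],
  ],
  hand=0.7,
)

```text
time: 10.32
tool_pos: [374.4, 282.5, 173.6]
tcp_rot: [1.938, 1.57, 0.387]
contact_force: [0.4, -0.5, 1.2]
grip_width: 64.4
```

```bash
python3 go.py 375 282 95 375 282 26;  python3 -c "
from h import *
snap('top','top2')
i=cv2.imread('pics/top2.png')[110:300,100:360]; cv2.imwrite('pics/crop5.png',cv2.resize(i,None,fx=3,fy=3))"
```

```text
t 10.32 tcp [374.4 282.5 173.6] jaw angle 1.16 tilt 0.02 j1,j6 [0.48 0.46] F [ 0.4 -0.5  1.2] w 64.4
tool y,z in world [1.   0.02 0.  ] [ 0.02 -1.   -0.  ]
[375.0, 282.0, 95.0] shift [78.6  0.5  0.6]
[375.0, 282.0, 26.0] shift [69. -0.  0.]
```

View pics/crop5.png

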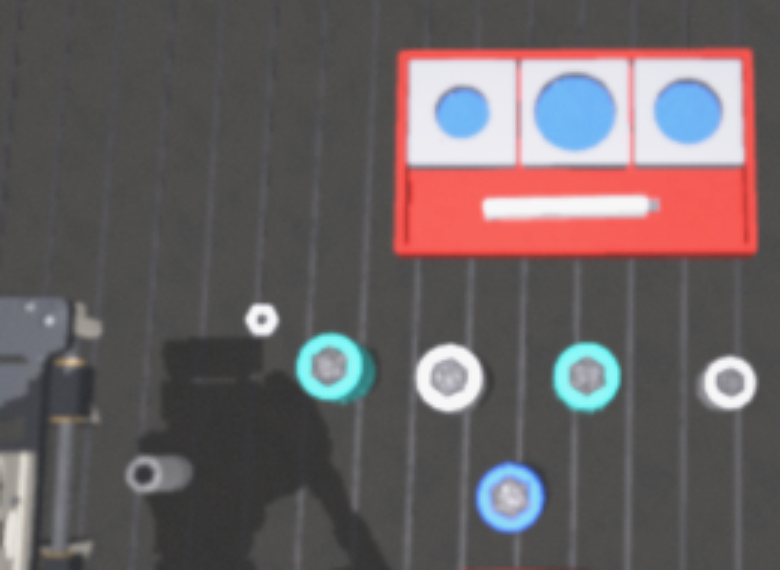

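The bar lies along the channel, at crop (570,207). Next is the small socket.

Call:
send_rows(
  moves=[
    [40,0.5,0.6,0],
    [40,0,0,0],
    [40,0,0,0],
    [20,0,0,0],
    [8,0,0,0],
    [0,0,0,0],
    [0,0,0,0],
  ],
)

```text
time: 11.25
tool_pos: [376.7, 280.8, 26.3]
tcp_rot: [1.948, 1.569, 0.394]
contact_force: [-0.3, -0.1, 0.1]
grip_width: 64.0
```

Call:
send_rows(
  moves=[
    [0,0,0,0],
    [0,0,0,0],
    [0,0,0,0],
    [0,0,0,0],
    [0,0,0,0],
    [0,0,0,0],
    [0,0,0,0],
  ],
  hand=0,
)

```text
time: 12.12
tool_pos: [375.9, 280.8, 25.5]
tcp_rot: [1.432, 1.571, -0.122]
contact_force: [-0.3, -0.0, 0.9]
grip_width: 23.4
```

```bash
python3 go.py 375 282 126 647.5 79.5 126 647.5 79.5 40
```

```text
t 12.12 tcp [375.9 280.8  25.5] jaw angle 0.97 tilt 0.0 j1,j6 [0.48 0.46] F [-0.3 -0.   0.9] w 23.4
tool y,z in world [1.    0.017 0.   ] [ 0.017 -1.     0.   ]
[375.0, 282.0, 126.0] shift [-100.5   -0.9   -1.2]
[647.5, 79.5, 126.0] shift [  0.  269.  207.1]
[647.5, 79.5, 40.0] shift [86. -0. -0.]
```

Call:
send_rows(
  moves=[
    [-25,0,0,0],
    [-45,0,0,0],
    [-30,10,10,0],
    [0,43,33,0],
    [0,43,33,0],
    [0,43,33,0],
    [0,43,33,0],
    [0,43,33,0],
  ],
)

```text
time: 13.12
tool_pos: [604.8, 108.3, 125.0]
tcp_rot: [-1.555, 1.57, -3.109]
contact_force: [-0.3, 0.7, -0.8]
grip_width: 23.1
```

Call:
send_rows(
  moves=[
    [0,33,25,0],
    [0,10,6,0],
    [0,0,0,0],
    [0,0,0,0],
  ],
)

```text
time: 13.62
tool_pos: [646.2, 80.5, 125.3]
tcp_rot: [-1.764, 1.57, 2.967]
contact_force: [-0.2, 1.1, -1.1]
grip_width: 23.1
```

```bash
python3 go.py 647.5 79.5 60 647.5 79.5 40
```

```text
t 13.62 tcp [646.2  80.5 125.3] jaw angle 1.04 tilt 0.07 j1,j6 [ 0.01 -0.01] F [-0.2  1.1 -1.1] w 23.1
tool y,z in world [ 1.     0.018 -0.001] [ 0.018 -1.    -0.   ]
[647.5, 79.5, 60.0] shift [65.3  1.4  1. ]
[647.5, 79.5, 40.0] shift [20.  0.  0.]
```

Call:
send_rows(
  moves=[
    [30,1.4,1,0],
    [30,0,0,0],
    [14,0,0,0],
    [8,0,0,0],
    [4,0,0,0],
    [0,0,0,0],
    [0,0,0,0],
  ],
)

```text
time: 14.5
tool_pos: [649.2, 78.3, 40.2]
tcp_rot: [1.496, 1.569, -0.058]
contact_force: [-1.2, 0.4, -1.9]
grip_width: 23.5
```

```bash
python3 go.py 647.5 79.5 38.5;  python3 -c "
from h import *
snap('side','side2')
i=cv2.imread('pics/side2.png')[120:260,170:350]; cv2.imwrite('pics/crop6.png',cv2.resize(i,None,fx=4,fy=4))"
```

```text
t 14.5 tcp [649.2  78.3  40.2] jaw angle 0.96 tilt 0.08 j1,j6 [ 0.   -0.01] F [-1.2  0.4 -1.9] w 23.5
tool y,z in world [1.    0.017 0.001] [ 0.017 -1.     0.   ]
[647.5, 79.5, 38.5] shift [ 1.7 -1.7 -1.2]
```

View pics/crop6.png

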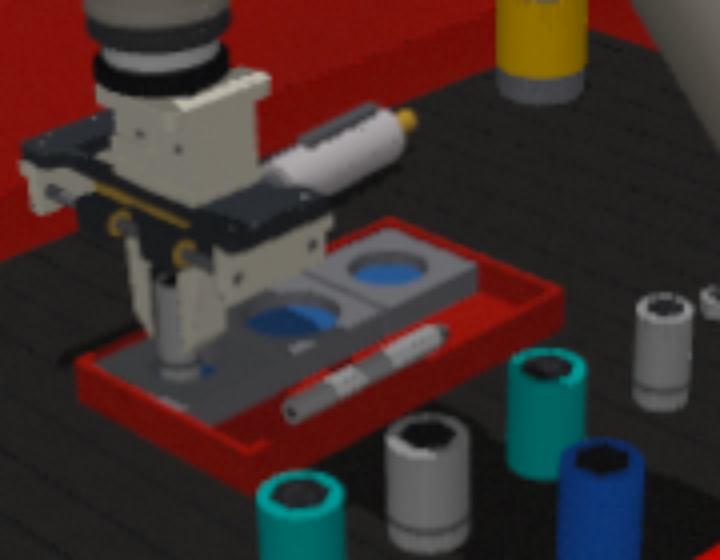

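The small socket is in the small recess at crop (178,360). I ease it down and release.

Call:
send_rows(
  moves=[
    [1.5,-1,0,0],
    [0,0,0,0],
    [0,0,0,0],
  ],
)

```text
time: 14.92
tool_pos: [648.2, 78.3, 38.5]
tcp_rot: [1.443, 1.57, -0.111]
contact_force: [0.4, -1.3, 3.6]
grip_width: 23.5
```

Call:
send_rows(
  moves=[
    [0,0,0,0],
    [0,0,0,0],
    [0,0,0,0],
    [0,0,0,0],
    [-20,0,0,0],
    [-50,0,0,0],
    [-40,0,0,0],
    [0,0,0,0],
  ],
  hand=0.7,
)

```text
time: 15.92
tool_pos: [649.8, 78.4, 152.1]
tcp_rot: [1.545, 1.563, -0.008]
contact_force: [1.0, -0.7, -0.4]
grip_width: 64.2
```

```bash
python3 go.py 446 -115 150 446 -115 26
```

```text
t 15.93 tcp [649.8  78.4 152.1] jaw angle 0.97 tilt 0.45 j1,j6 [ 0.   -0.01] F [ 1.  -0.7 -0.4] w 64.2
tool y,z in world [1.    0.017 0.008] [ 0.017 -1.     0.   ]
[446.0, -115.0, 150.0] shift [   0.5 -207.1  189.9]
[446.0, -115.0, 26.0] shift [124.  -1.  -0.]
```

Call:
send_rows(
  moves=[
    [0,-25,20,0],
    [0,-40,38,0],
    [0,-40,38,0],
    [0,-40,38,0],
    [0,-40,38,0],
    [0,-20,18,0],
    [0,0,0,0],
    [0,0,0,0],
  ],
  hand=0.8,
)

```text
time: 16.92
tool_pos: [446.4, -114.7, 147.6]
tcp_rot: [3.1, 1.571, 1.546]
contact_force: [-0.4, -0.5, 0.1]
grip_width: 73.5
```

```bash
python3 go.py 446 -115 95 446 -115 26
```

```text
t 16.93 tcp [ 446.4 -114.7  147.6] jaw angle 0.96 tilt 0.02 j1,j6 [-0.42 -0.44] F [-0.4 -0.5  0.1] w 73.5
tool y,z in world [1.    0.017 0.   ] [ 0.017 -1.    -0.   ]
[446.0, -115.0, 95.0] shift [52.6 -0.4  0.3]
[446.0, -115.0, 26.0] shift [69. -0.  0.]
```

Call:
send_rows(
  moves=[
    [35,0,0,0],
    [35,0,0,0],
    [30,0,0,0],
    [15,0,0,0],
    [7,0,0,0],
    [0,0,0,0],
    [0,0,0,0],
  ],
)

```text
time: 17.8
tool_pos: [446.6, -115.1, 26.5]
tcp_rot: [1.097, 1.569, -0.457]
contact_force: [0.1, 0.2, -0.1]
grip_width: 73.4
```

Call:
send_rows(
  moves=[
    [0,0,0,0],
    [0,0,0,0],
    [0,0,0,0],
    [0,0,0,0],
    [0,0,0,0],
    [0,0,0,0],
    [0,0,0,0],
  ],
  hand=0,
)

```text
time: 18.68
tool_pos: [446.3, -115.2, 26.0]
tcp_rot: [1.019, 1.57, -0.535]
contact_force: [0.7, -0.3, 0.6]
grip_width: 33.8
```

```bash
python3 go.py 446 -115 126 650.5 -90.5 126 650.5 -90.5 40
```

```text
t 18.68 tcp [ 446.3 -115.2   26. ] jaw angle 0.97 tilt 0.04 j1,j6 [-0.42 -0.44] F [ 0.7 -0.3  0.6] w 33.8
tool y,z in world [1.    0.017 0.001] [ 0.017 -1.     0.   ]
[446.0, -115.0, 126.0] shift [-100.    -0.2   -0.2]
[650.5, -90.5, 126.0] shift [ 1.000e-01  2.049e+02 -2.100e+01]
[650.5, -90.5, 40.0] shift [86. -0. -0.]
```

Call:
send_rows(
  moves=[
    [-25,0,0,0],
    [-45,0,0,0],
    [-30,10,-1,0],
    [0,45,-5,0],
    [0,50,-5,0],
    [0,50,-5,0],
    [0,38,-4,0],
    [0,12,-1,0],
  ],
)

```text
time: 19.68
tool_pos: [651.8, -90.0, 124.5]
tcp_rot: [-1.872, 1.569, 2.858]
contact_force: [-0.1, 0.1, -2.4]
grip_width: 33.5
```

Call:
send_rows(
  moves=[
    [0,0,0,0],
    [0,0,0,0],
    [30,0,0,0],
    [30,0,0,0],
    [0,0,0,0],
    [0,0,0,0],
  ],
)

```text
time: 20.42
tool_pos: [651.0, -91.0, 67.3]
tcp_rot: [1.247, 1.569, -0.307]
contact_force: [0.1, -0.9, -1.2]
grip_width: 33.5
```

```bash
python3 go.py 650.5 -90.5 39
```

```text
t 20.43 tcp [651.  -91.   67.3] jaw angle 0.95 tilt 0.09 j1,j6 [-0.26 -0.27] F [ 0.1 -0.9 -1.2] w 33.5
tool y,z in world [1.    0.017 0.002] [ 0.017 -1.     0.001]
[650.5, -90.5, 39.0] shift [28.3 -0.5 -0.5]
```

Call:
send_rows(
  moves=[
    [12,-1,0,0],
    [9,0,0,0],
    [5,0,0,0],
    [2,0,0,0],
    [0,0,0,0],
    [0,0,0,0],
  ],
)

```text
time: 21.18
tool_pos: [649.4, -90.6, 39.0]
tcp_rot: [-0.94, 1.571, -2.494]
contact_force: [-3.5, 0.8, 6.8]
grip_width: 33.7
```

```bash
python3 go.py 650.5 -90.5 39;  python3 -c "
from h import *
snap('side','side3')
i=cv2.imread('pics/side3.png')[120:260,170:350]; cv2.imwrite('pics/crop7.png',cv2.resize(i,None,fx=4,fy=4))"
```

```text
t 21.18 tcp [649.4 -90.6  39. ] jaw angle 0.98 tilt 0.02 j1,j6 [-0.26 -0.27] F [-3.5  0.8  6.8] w 33.7
tool y,z in world [ 1.     0.017 -0.   ] [ 0.017 -1.     0.   ]
[650.5, -90.5, 39.0] shift [-0.   1.1 -0.1]
```

View pics/crop7.png

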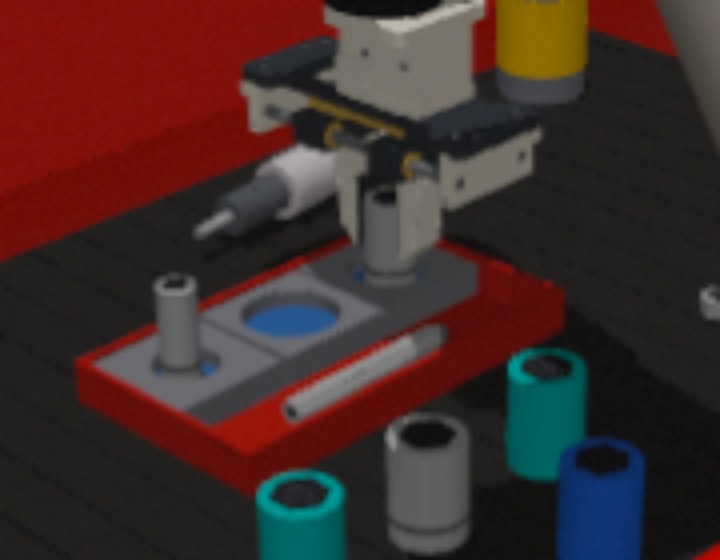

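The small socket stands in its recess at crop (178,320), and the medium has touched its recess floor at (388,270). I release it and go to the large socket.

Call:
send_rows(
  moves=[
    [0,0,0,0],
    [0,0,0,0],
    [0,0,0,0],
    [0,0,0,0],
    [-20,0,0,0],
    [-50,0,0,0],
    [-40,0,0,0],
    [0,0,0,0],
  ],
  hand=0.75,
)

```text
time: 22.22
tool_pos: [651.6, -91.1, 152.1]
tcp_rot: [1.289, 1.563, -0.265]
contact_force: [-0.2, -0.4, -0.8]
grip_width: 68.8
```

```bash
python3 go.py 446 78.3 150 446 78.3 26
```

```text
t 22.23 tcp [651.6 -91.1 152.1] jaw angle 0.98 tilt 0.45 j1,j6 [-0.26 -0.27] F [-0.2 -0.4 -0.8] w 68.8
tool y,z in world [1.    0.017 0.008] [ 0.017 -1.     0.002]
[446.0, 78.3, 150.0] shift [ 2.000e-01 -2.027e+02 -1.729e+02]
[446.0, 78.3, 26.0] shift [124.   -0.9  -0.3]
```

Call:
send_rows(
  moves=[
    [0,-22,-18,0],
    [0,-40,-35,0],
    [0,-40,-35,0],
    [0,-40,-35,0],
    [0,-40,-35,0],
    [0,-20,-15,0],
    [0,0,0,0],
    [0,0,0,0],
  ],
  hand=0.85,
)

```text
time: 23.22
tool_pos: [445.4, 78.5, 147.7]
tcp_rot: [0.839, 1.57, -0.715]
contact_force: [-0.1, -0.6, -0.8]
grip_width: 78.1
```

```bash
python3 go.py 446 78.3 95 446 78.3 26
```

```text
t 23.23 tcp [445.4  78.5 147.7] jaw angle 0.96 tilt 0.03 j1,j6 [ 0.   -0.01] F [-0.1 -0.6 -0.8] w 78.1
tool y,z in world [1.    0.017 0.   ] [ 0.017 -1.     0.   ]
[446.0, 78.3, 95.0] shift [52.7  0.6  0.2]
[446.0, 78.3, 26.0] shift [69. -0. -0.]
```

Call:
send_rows(
  moves=[
    [35,0.5,0,0],
    [35,0,0,0],
    [30,0,0,0],
    [15,0,0,0],
    [7,0,0,0],
    [0,0,0,0],
    [0,0,0,0],
  ],
)

```text
time: 24.1
tool_pos: [445.9, 78.7, 26.4]
tcp_rot: [1.493, 1.569, -0.061]
contact_force: [1.1, -0.2, -0.1]
grip_width: 78.2
```

Call:
send_rows(
  moves=[
    [0,0,0,0],
    [0,0,0,0],
    [0,0,0,0],
    [0,0,0,0],
    [0,0,0,0],
    [0,0,0,0],
    [0,0,0,0],
  ],
  hand=0,
)

```text
time: 24.98
tool_pos: [445.6, 78.9, 26.1]
tcp_rot: [1.488, 1.57, -0.065]
contact_force: [1.6, 0.3, 1.9]
grip_width: 43.5
```

```bash
python3 go.py 446 78 146 649 -5.5 146 649 -5.5 40
```

```text
t 24.98 tcp [445.6  78.9  26.1] jaw angle 0.97 tilt 0.05 j1,j6 [ 0.01 -0.01] F [1.6 0.3 1.9] w 43.5
tool y,z in world [1.    0.017 0.001] [ 0.017 -1.     0.   ]
[446.0, 78.0, 146.0] shift [-119.9    0.5    0.9]
[649.0, -5.5, 146.0] shift [2.000e-01 2.016e+02 8.690e+01]
[649.0, -5.5, 40.0] shift [ 1.06e+02 -1.00e-01 -0.00e+00]
```

Call:
send_rows(
  moves=[
    [-25,0,0,0],
    [-45,0,0,0],
    [-40,10,5,0],
    [0,45,20,0],
    [0,50,21,0],
    [0,50,21,0],
    [0,35,16,0],
    [0,12,5,0],
  ],
)

```text
time: 25.98
tool_pos: [649.3, -6.9, 134.1]
tcp_rot: [-1.59, 1.568, 3.138]
contact_force: [0.1, 0.3, -2.6]
grip_width: 43.4
```

Call:
send_rows(
  moves=[
    [0,0,0,0],
    [0,0,0,0],
    [30,0,0,0],
    [40,0,0,0],
    [0,0,0,0],
    [0,0,0,0],
  ],
)

```text
time: 26.72
tool_pos: [649.2, -5.5, 67.6]
tcp_rot: [1.402, 1.569, -0.151]
contact_force: [-0.5, 0.8, -1.2]
grip_width: 43.6
```

```bash
python3 go.py 649 -5.5 39
```

```text
t 26.73 tcp [649.2  -5.5  67.6] jaw angle 0.99 tilt 0.11 j1,j6 [-0.13 -0.14] F [-0.5  0.8 -1.2] w 43.6
tool y,z in world [1.    0.017 0.002] [ 0.017 -1.     0.   ]
[649.0, -5.5, 39.0] shift [28.6 -0.3  0. ]
```

Call:
send_rows(
  moves=[
    [12,0,0,0],
    [9,0,0,0],
    [5,0,0,0],
    [2,0,0,0],
    [0,0,0,0],
    [0,0,0,0],
  ],
)

```text
time: 27.48
tool_pos: [648.5, -5.7, 39.1]
tcp_rot: [-0.715, 1.571, -2.269]
contact_force: [-3.9, 0.6, 6.4]
grip_width: 43.6
```

```bash
python3 go.py 649 -5.5 39;  python3 -c "
from h import *
snap('side','side4')
i=cv2.imread('pics/side4.png')[120:260,170:350]; cv2.imwrite('pics/crop8.png',cv2.resize(i,None,fx=4,fy=4))"
```

```text
t 27.48 tcp [648.5  -5.7  39.1] jaw angle 0.97 tilt 0.01 j1,j6 [-0.13 -0.14] F [-3.9  0.6  6.4] w 43.6
tool y,z in world [ 1.     0.017 -0.   ] [ 0.017 -1.     0.   ]
[649.0, -5.5, 39.0] shift [ 0.1  0.5 -0.1]
```

View pics/crop8.png

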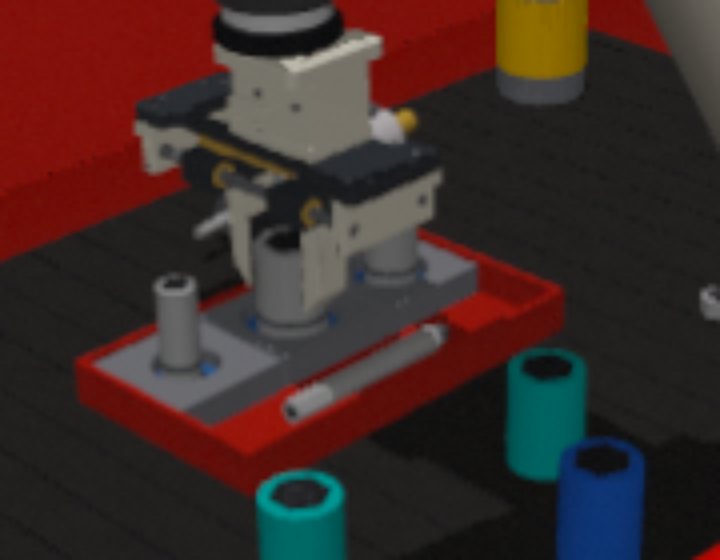

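The large socket sits centred in its recess at crop (292,290). I release it and retreat.

Call:
send_rows(
  moves=[
    [0,0,0,0],
    [0,0,0,0],
    [0,0,0,0],
    [0,0,0,0],
    [-20,0,0,0],
    [-50,0,0,0],
    [-50,0,0,0],
    [-20,0,0,0],
  ],
  hand=0.85,
)

```text
time: 28.52
tool_pos: [650.0, -5.8, 181.7]
tcp_rot: [1.418, 1.565, -0.136]
contact_force: [0.2, -0.3, -0.4]
grip_width: 77.8
```

Call:
send_rows(
  moves=[
    [0,-20,20,0],
    [0,-30,40,0],
    [0,-30,40,0],
    [0,-30,40,0],
    [0,-30,40,0],
    [0,-30,40,0],
    [0,-20,20,0],
    [0,0,0,0],
  ],
)

```text
time: 29.52
tool_pos: [461.7, -250.2, 178.1]
tcp_rot: [-0.132, 1.571, -1.689]
contact_force: [-0.3, 0.1, -0.7]
grip_width: 78.2
```

```bash
python3 go.py;  python3 -c "
from h import *
snap('side','side5');snap('top','top5')
i=cv2.imread('pics/side5.png')[150:270,170:350]; j=cv2.imread('pics/top5.png')
can=np.zeros((600,800,3),np.uint8); can[:360,:540]=cv2.resize(i,None,fx=3,fy=3); can[:240,540:796]=cv2.resize(j[122:202,228:356],(384,240))[:,64:320]
can[370:600]=cv2.resize(j[170:285,110:510],(800,230)); cv2.imwrite('pics/fin.png',can)"
```

```text
t 29.52 tcp [ 461.7 -250.2  178.1] jaw angle 0.79 tilt 0.01 j1,j6 [-0.64 -0.66] F [-0.3  0.1 -0.7] w 78.2
tool y,z in world [ 1.     0.014 -0.   ] [ 0.014 -1.     0.   ]
```

View pics/fin.png

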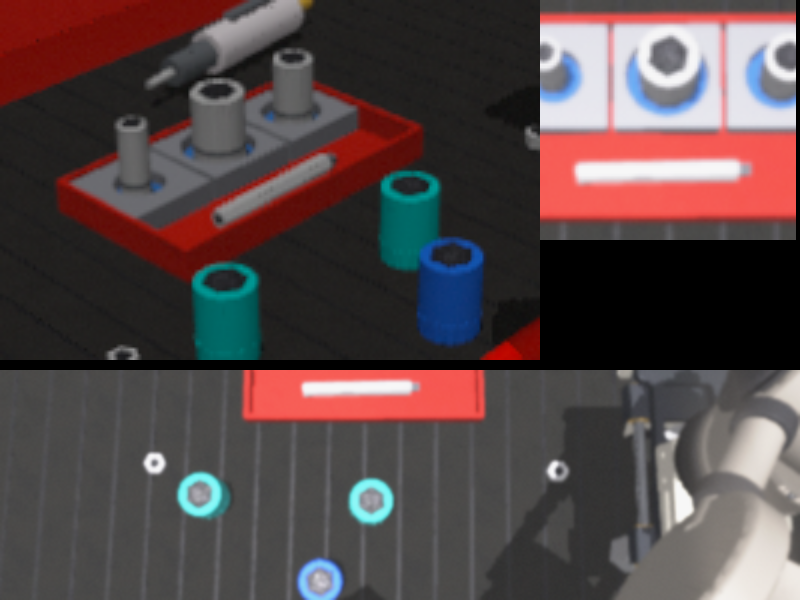

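All three sockets stand upright in their own recesses and the bar lies along the channel. The gripper is clear of everything.

```bash
python3 -c "
from plant import close_job; print(close_job())"
```

```text
the job is handed in; nothing more can be done
None
```

The job is done and handed in at about 30 s of the 99 s allowed. The bar went over the front lip into the open channel first, then the small, medium and large sockets each went upright into the recess of their size.

- **Final pictures:** the side and top views showed all three sockets standing in their matching recesses and the bar lying along the channel. The turquoise and blue look-alikes were where they had been.
- **Grip widths:** 23.4, 33.8 and 43.5 mm on the sockets, matching 24, 34 and 44 mm. The bar read about 14.5 mm while held.
- **Forces:** the readings I took stayed under about 8 N, and no check failed or disagreed.
- **Not confirmed by picture:** the arm hid the coupling nut and the flanged bush in the last top view. The arm made no low move near them, so I take them as undisturbed.

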